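Catch the falling dust cover of the movement case and lower it shut

ROBOT

A 7-joint arm with a two-finger parallel gripper is mounted at the origin on the work surface. World frame = base frame: x ahead of the robot, y to its left, z up, the work surface at z = 0. Lengths are in m, angles in rad, forces in N, time in s.
With the tool pointing down it reaches from about 0.425 to 0.925 m from the base axis. Payload 6.8 kg.
Tool frame: the origin (TCP) lies between the finger pads; the fingertips stand r.tip_extent ahead of it and the grasp point (between the pads) lies 5 mm behind it (r.tip_extent is the distance from the TCP to the fingertips, in m); y points along the fingers, x is the direction in which the jaws open and shut, and the axes are right-handed (so a half turn about y gives the same grasp; the last joint's range is limited). The gripper opens to 85 mm and grips with 20 to 120 N. Pads are 22 mm wide; open, the fingers measure 114 mm over their backs; the gripper's body (76 mm by 85 mm) begins 54 mm behind the grasp point. The pads swing forward as they close: fully open they stand 13 mm farther back than shut.
Start: joints at [-0.108, 0.477, 0.022, 1.555, -0.011, 1.109, -0.083], TCP at [0.675, 0, 0.245] pointing down, gripper open.
Joint ranges: [-2.96, 2.96], [-0.34, 2.1], [-1.41, 1.46], [0.24, 2.44], [-1.37, 4.51], [0.17, 1.92], [-2.96, 2.96]. Speed limits (rad/s): [2.39, 2.39, 3.14, 3.14, 3.14, 3.14, 3.14].

INTERFACE

Orientations are given as a rotation vector (axis times angle).
In Python, from bench import r gives the robot as it stands.
- The arm moves only by the tool send_rows, never from a script. Its argument "plan" is a list of rows, each a list of 5 numbers: the shift along the tool's x, y, z in cm, then the turn about the tool's y in degrees, then the opening, from 0 (shut) to 1 (fully open). In form: [[dx, dy, dz, spin, grip], ...]. A call has 1 to 12 rows; each row shifts and turns the commanded pose from where the row before left it, along the tool's axes as they then stand; what a row does not reach is not made up. A row lasts 1/8 s, in which the tool goes at most 62.5 mm and 10.7 degrees, less where a joint would pass 70% of its speed; a pose out of reach is approached as far as the arm can. A call is refused whole if a number of a shift passes 6.25 or a number of a turn 10.7, either way. A call with a gripper value outside its range is refused whole. The fingers move at their own pace and stop on an object; "force" is the grip in N (left out, the last holds). Time passes only in rows, so rows that do not move let the fingers close. It gives the time, the measured TCP pose, the force and the opening at its end, in the units of the state.
- r.get_obs(): the state, without advancing time (a new reading comes with each control period).
- r.grab_frame(name): name is "scene" or "side" or "wrist"; returns a dict with "image" (420x560x3 uint8, red, green, blue), "camera_matrix" (3x3 intrinsics, pixels), "cam_to_world" (4x4, takes a point from camera to world coordinates). Camera axes: x right, y down, z forward; pixel columns grow to the right and rows downward; lengths in m; the calibration is good to about 2 mm. A picture is of the moment at which its call begins. There is no depth.
- r.hand_in(): hands the job in, once; it reports no verdict.
Trained networks look in the newest picture that a camera, given by its name, has taken for a name from the list of things; names that differ only in an ending like _2 or _b are one class to them, and where a whole thing is asked for, a point or a joint stands for the part that bears it (a point fixed in the world has none). Each returns a list of dicts, best first, with "p" (0 to 1); they miss things now and then, are a little off and sometimes report something else, mostly with a low value. They report only what shows in the picture. A call takes as long as a camera call.
- r.recognise(camera, target): "rect" ([left, top, right, bottom] in pixels, round what is visible of it).
The state is a dict: "clock": time; "joints": joint angles; "qvel": joint speeds; "tau": joint torques, N m; "tcp_pos": TCP position; "orientation": TCP orientation; "contact_force": force on the tool from outside, world axes, zero at the start; "moment": the same for the moment, N m; "grip_width": finger opening in m.
Only numpy, scipy, OpenCV 4.12 (cv2) and the standard library are available. Lean on these libraries where they do the work, as an engineer would, in place of code of your own. Each camera call takes 0.05 s, during which the arm holds its last target.

TASK

The hinged dust cover of the grey movement case stands open, balanced nearly upright. Tip it towards its closed side with a fingertip so that it starts to fall, catch its brass lip from below on the outside of a finger well before it is down, hold it still there for about half a second, then lower it gently until it lies fully shut without a bump, and move clear. Do not pinch the cover, do not touch the watch movement inside, and do not move or pick up any of the loose things on the bench.

Things in the scene. Friction and masses are not known exactly. Their poses are not given: they have to be found in the camera images.
- case: The movement case: open grey box, 110 (x) x 150 (y) x 75 mm high, walls 6 mm, fixed to the bench. Origin: centre of its underside; z up. The cover's hinge runs along the case's y on its +x rim; its front is its -x side and faces the robot's right: its yaw varies from 1.22 to 1.92 rad.
- cover (a joint): Angle of the dust cover, rad: 0 = shut, flat on the rim; about 1.51 = balanced upright; 1.72 = stop, leaning back. Starts between 1.52 and 1.64. Friction holds it still within about 0.15 to 0.25 rad of balance; from below about 1.25 rad it falls by itself, slowly at first (about 3 to 4.5 s from 1.25 to 0.6 rad), then faster (0.5 to 0.75 rad/s), and would slam.
- cover_hinge (a point): Point on the hinge axis in the middle of the cover's width, 55 mm beyond the case's origin (case +x), 75.5 mm above the bench, on the cover's underside. The axis lies along the case's y. The cover weighs about 0.22 kg (+-15 percent) and rests on a finger under its lip with about 1 N; more than 15 N counts as pinching or forcing it.
- cover_lip (a point): Middle of the brass lip's free edge, underside, 140 mm from the hinge. The cover is a plate 6 mm thick: green frame with clear pane, 110 mm x 150 mm wide, then the lip, 30 mm x 120 mm wide. Shut, the lip overhangs the case's front by 30 mm, free space below, edge 85 mm before the case's origin and 75.5 mm up. Lower its last 30 mm slower than 40 mm/s.
- movement: Watch movement on a round holder, 56 mm across, in the middle of the case; its top is 56 mm above the bench. Not to be touched. Origin: underside of the holder.
- holder: Loose brass movement holder, 48 mm across, 44 mm high, standing beside or near the case. Origin: centre of its underside. Leave it alone.
- oilpot: Loose amber glass pot with red cap, 38 mm across, 60 mm high. Origin: centre of its underside. Leave it alone.
- loupe: Loose black eye loupe, 42 mm across, 44 mm high. Origin: centre of its underside. Leave it alone.
- screwdriver: Loose screwdriver lying on the bench, 130 mm long along its x. Leave it alone.
- dish: Loose white ceramic dish, 64 mm across, 30 mm high. Origin: centre of its underside. Leave it alone.
- vblock: Loose steel block with two pins, 60 x 45 x 58 mm high. Origin: centre of its underside. Leave it alone.
- tray: Loose wooden tray, 70 x 90 x 22 mm. Origin: centre of its underside. Leave it alone.

How it is judged:
By the outcome, as a careful person would: the job done as asked, in the order asked, and still so for the second after the job is handed in, with the robot touching nothing.
It also fails if it takes over 53 s, if anything falls off the work surface, if the arm or the gripper's body presses on something with over 40 N, if the wrist force passes 120 N, or if a joint passes its speed limit or range.

## Working session

There is one attempt and no reset: what is moved stays moved. The work goes in short steps, Python scripts to look and compute and a tool call to move; the robot and the scene stay as the last step left them, time stands still between calls to the robot, and variables do not carry over. Pictures are saved under pics/ and viewed, and the job is handed in when it is done.

Besides the shell and the picture viewer there is one more tool, called as name(argument=value, ...) on one line, values as JSON. send_rows: Moves the arm, as the interface text tells. Its arguments: {"type":"object","properties":{"plan":{"type":"array","items":{"type":"array","items":{"type":"number"}}},"force":{"type":"number"}},"required":["plan"]}

```bash
ls; mkdir -p pics
python3 - <<'E'
from bench import r
import cv2
print(r.get_obs(), r.tip_extent)
for n in ["scene","side","wrist"]:
    f=r.grab_frame(n); cv2.imwrite(f"pics/{n}0.png",f["image"][:,:,::-1])
    print(n,f["camera_matrix"].round(1).tolist(),f["cam_to_world"].round(4).tolist())
    for t in ["case","cover","cover_lip","cover_hinge","movement","holder","oilpot","loupe","screwdriver","dish","vblock","tray"]:
        print(t,[( [round(v) for v in d["rect"]],round(d["p"],2)) for d in r.recognise(n,t)][:2])
E
```

```text
pics
{'clock': 0.0, 'joints': array([-0.1081346 ,  0.47779854,  0.02233523,  1.55643099, -0.01150189,
        1.10925857, -0.08308642]), 'qvel': array([ 1.05467404e-04,  2.24993587e-04,  3.82933732e-05, -9.73240568e-04,
       -1.55202470e-03,  6.79309760e-04,  8.12010274e-04]), 'tau': array([-5.45967814e-04, -5.96443820e+01,  1.60769675e+00, -2.81194621e+01,
        1.24063640e-02,  9.39900521e-03,  2.20753498e-05]), 'tcp_pos': array([6.74456106e-01, 1.56465329e-05, 2.44335268e-01]), 'orientation': array([-1.57092300e+00,  1.32704757e-03,  1.44196708e-03]), 'contact_force': array([-0.44034942, -0.90731832,  0.46600623]), 'moment': array([ 0.01468739,  0.01535758, -0.00382453]), 'grip_width': 0.08545394692154147} 0.014
scene [[386.4, 0.0, 282.7], [0.0, 386.4, 205.3], [0.0, 0.0, 1.0]] [[0.6826, 0.4976, -0.5352, 1.1456], [0.7307, -0.4761, 0.4893, -0.5326], [-0.0114, -0.7251, -0.6886, 0.8237], [0.0, 0.0, 0.0, 1.0]]
case [([287, 135, 355, 219], 0.83)]
cover [([309, 139, 356, 181], 0.9), ([308, 187, 326, 194], 0.17)]
cover_lip [([303, 134, 351, 175], 0.6)]
cover_hinge [([307, 131, 352, 17
[... 849 characters left out ...]
loupe [([334, 117, 361, 142], 0.71), ([202, 242, 219, 267], 0.68)]
screwdriver [([266, 387, 342, 408], 0.84), ([221, 350, 256, 386], 0.6)]
dish [([224, 350, 256, 386], 0.8)]
vblock [([301, 121, 322, 134], 0.72)]
tray [([335, 118, 359, 142], 0.98)]
wrist [[292.4, 0.0, 279.2], [0.0, 292.4, 209.9], [0.0, 0.0, 1.0]] [[1.0, -0.0004, -0.0007, 0.6741], [-0.0006, -0.9525, -0.3044, 0.0766], [-0.0006, 0.3044, -0.9525, 0.3753], [0.0, 0.0, 0.0, 1.0]]
case [([44, 0, 258, 128], 0.64)]
cover []
cover_lip []
cover_hinge []
movement [([135, 8, 194, 76], 0.95)]
holder []
oilpot []
loupe [([300, 19, 344, 63], 0.74), ([130, 402, 141, 419], 0.4)]
screwdriver []
dish []
vblock [([302, 18, 343, 67], 0.19)]
tray []
```

View pics/scene0.png

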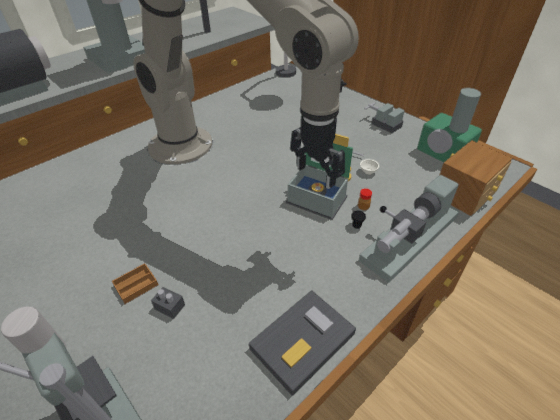

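View pics/side0.png

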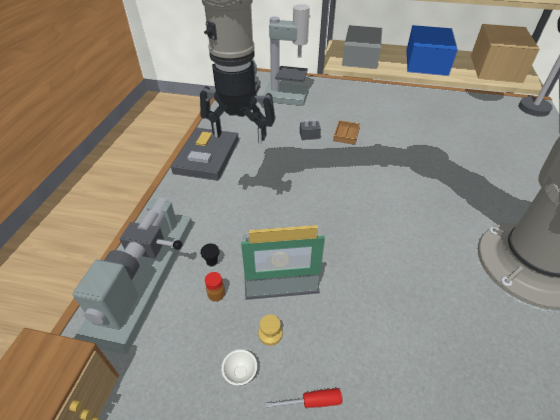

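View pics/wrist0.png

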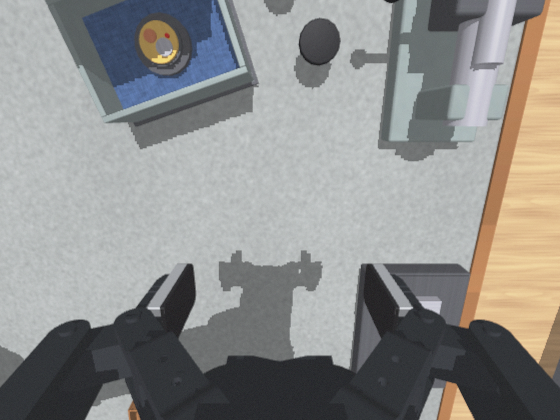

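The cover stands upright on the left of the arm, hinge on the +y side, and the case front faces −y. The holder, dish and screwdriver are behind the case. The oilpot and loupe are on its far-x side. I'll zoom in to locate the corners.

Run:
```python
import cv2,numpy as np
a=cv2.imread("pics/side0.png")[215:315,225:345]; a=cv2.resize(a,None,fx=5,fy=5,interpolation=cv2.INTER_CUBIC); cv2.imwrite("pics/side_z.png",a)
a=cv2.imread("pics/wrist0.png")[0:150,30:280]; a=cv2.resize(a,None,fx=3.2,fy=3.2,interpolation=cv2.INTER_CUBIC); cv2.imwrite("pics/wrist_z.png",a)
a=cv2.imread("pics/scene0.png")[120:230,275:385]; a=cv2.resize(a,None,fx=5,fy=5,interpolation=cv2.INTER_CUBIC); cv2.imwrite("pics/scene_z.png",a)
```

```text
(no output)
```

View pics/side_z.png

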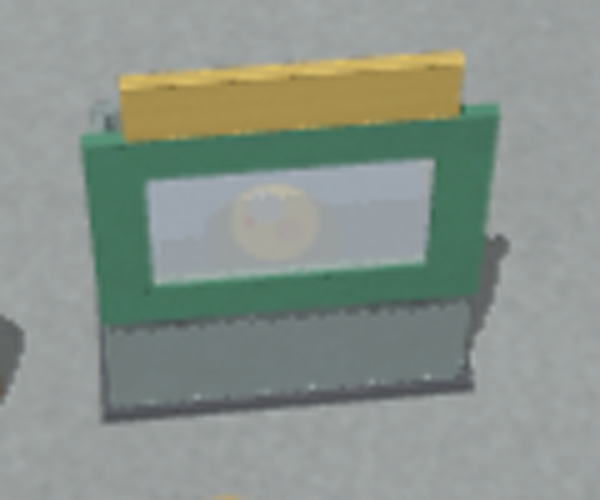

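View pics/wrist_z.png

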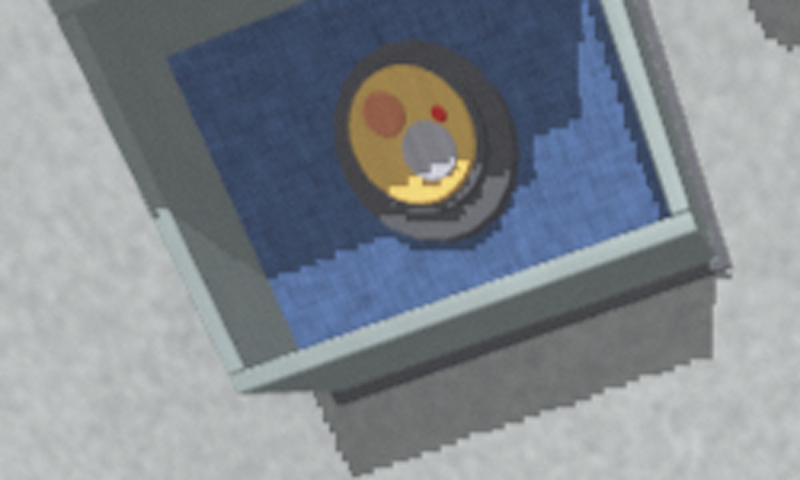

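View pics/scene_z.png

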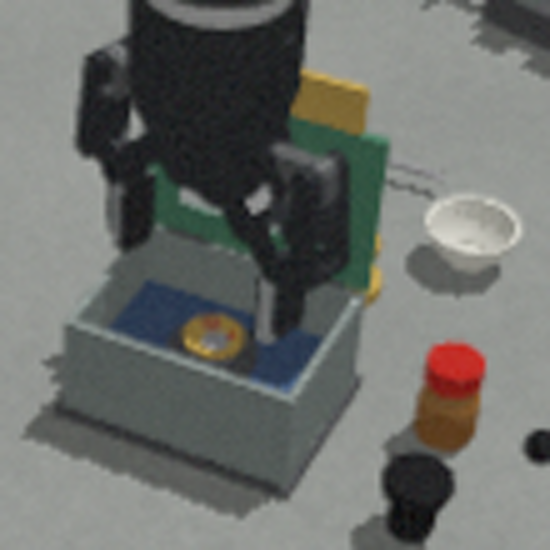

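```bash
cat > fit.py <<'E'
import numpy as np
from scipy.optimize import least_squares
def proj(P,K,T):
    c=np.linalg.inv(T)@np.append(P,1); return (K@c[:3])[:2]/c[2]
def cov(s,y,t,th): return np.array([55-s*np.cos(th)+t*np.sin(th),y,75.5+s*np.sin(th)+t*np.cos(th)])/1000
def w(p,x,y,a):
    c,s=np.cos(a),np.sin(a); return np.array([x+c*p[0]-s*p[1],y+s*p[0]+c*p[1],p[2]])
E
python3 - <<'E'
from fit import *
from bench import r
fr={n:r.grab_frame(n) for n in ["scene","side","wrist"]}
b=lambda *p:(lambda th:np.array(p)/1000)
k=lambda s,y,t:(lambda th:cov(s,y,t,th))
C=[("wrist",b(-55,75,75),(104.1,121.3)),("wrist",b(-55,-75,75),(247.8,70.6)),
("scene",b(-55,75,75),(288,184.4)),("scene",b(-55,-75,75),(333.6,200)),("scene",b(-55,-75,0),(332,219)),
("side",b(55,75,0),(319.6,292.6)),("side",b(55,-75,0),(245.6,299)),
("side",k(140,60,0),(317.6,225.4)),("side",k(140,-60,0),(249,230.6)),
("side",k(110,75,6),(324.6,236)),("side",k(110,-75,6),(241.6,242.4))]
def f(q):
    return np.concatenate([proj(w(c(q[3]),*q[:3]),fr[n]["camera_matrix"],fr[n]["cam_to_world"])-np.array(p) for n,c,p in C])
s=least_squares(f,[.6,.2,1.7,1.55],loss="soft_l1")
print(s.x); print(f(s.x).reshape(-1,2).round(1))
E
```

```text
[0.55714894 0.14768409 1.87572471 1.56276006]
[[ 0.3 -0.6]
 [ 0.7 -0.4]
 [-1.4 -1. ]
 [-1.  -0.3]
 [-1.4 -0.8]
 [-1.9 -0.9]
 [ 2.  -1.5]
 [ 0.1 -1. ]
 [-0.2 -1.3]
 [ 0.8  1.6]
 [-0.2  1.4]]
```

send_rows(plan=[[0,-0.9,0,10.4,0],[0,-0.9,0,10.4,0],[0,-0.9,0,10.4,0],[0,-0.9,0,10.4,0],[0,-0.9,0,10.4,0],[0,-0.9,0,10.4,0],[0,-0.9,0,10.1,0],[0,0,0,0,0]], force=20)

```text
clock: 3.1
tcp_pos: [0.6754, 0.0001, 0.309]
orientation: [-1.338, 0.979, -0.981]
contact_force: [1.0, -0.2, 0.1]
grip_width: 0.0002
```

```bash
cat > st.py <<'E'
import numpy as np
from bench import r
from scipy.spatial.transform import Rotation as R
X,Y,A=0.55715,0.14768,1.8757
u=np.array([np.cos(A),np.sin(A)]); H=np.array([X,Y])+0.055*u
def st():
    o=r.get_obs(); p=o["tcp_pos"]; M=R.from_rotvec(o["orientation"]).as_matrix()
    rel=p[:2]-H; v=np.array([np.sin(A),-np.cos(A)])
    print("t %.2f d %.1f lat %.1f z %.1f mm"%(o["clock"],-1e3*u@rel,1e3*v@rel,1e3*p[2]),"F",o["contact_force"].round(2),"Fu %.2f"%(u@o["contact_force"][:2]),"w %.4f"%o["grip_width"],"tool x ang err deg %.2f"%np.degrees(np.arcsin(M[0,0]*v[0]+M[1,0]*v[1])), "tip",r.tip_extent)
E
python3 - <<'E'
from st import *
import cv2
st()
for n in ["side","wrist"]:
    cv2.imwrite(f"pics/{n}1.png",r.grab_frame(n)["image"][:,:,::-1])
a=cv2.imread("pics/side1.png")[80:230,180:330]; cv2.imwrite("pics/side1z.png",cv2.resize(a,None,fx=4,fy=4))
E
```

```text
t 3.10 d 231.2 lat 68.5 z 309.0 mm F [ 0.96 -0.24  0.08] Fu -0.51 w 0.0002 tool x ang err deg 0.13 tip 0.014
```

View pics/side1.png

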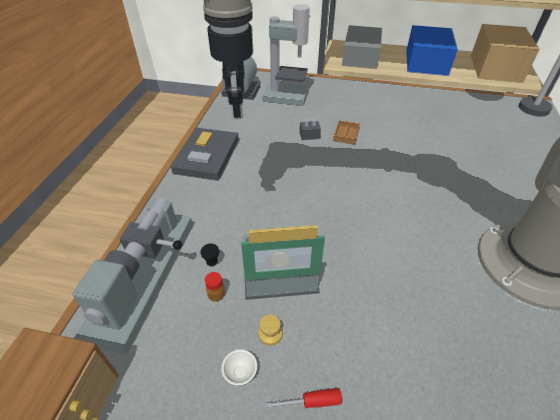

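View pics/wrist1.png

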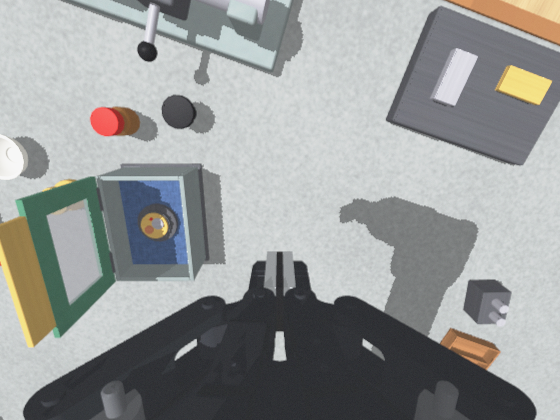

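send_rows(plan=[[-5,0,-1.1,0,0],[-5,0,-1.1,0,0],[-5,0,-1.1,0,0],[-5,0,-1.1,0,0],[-5,0,-1.2,0,0],[-5,0,-1.3,0,0],[0,2.3,0,0,0],[0,2.4,0,0,0],[0,2.4,0,0,0],[0,2.4,0,0,0],[0,0,0,0,0]])

```text
clock: 4.58
tcp_pos: [0.5176, 0.2646, 0.2113]
orientation: [-1.344, 0.982, -0.979]
contact_force: [-0.5, 0.1, 0.7]
grip_width: -0.0001
```

Run:
```python
from st import *
import cv2
st()
for n in ["side","wrist"]:
    cv2.imwrite(f"pics/{n}2.png",r.grab_frame(n)["image"][:,:,::-1])
```

```text
t 4.58 d -68.4 lat -2.6 z 211.3 mm F [-0.47  0.15  0.74] Fu 0.28 w -0.0001 tool x ang err deg 0.16 tip 0.014
```

View pics/side2.png

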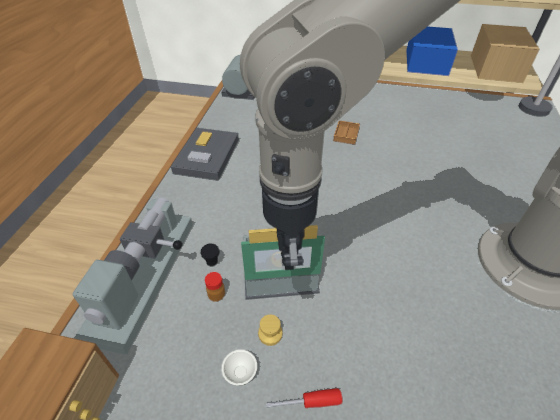

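View pics/wrist2.png

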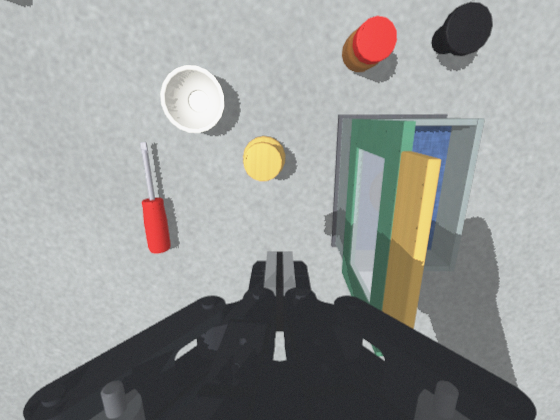

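send_rows(plan=[[1.2,0,0.1,0,0],[1.4,0,0.1,0,0],[1.2,0,0,0,0],[0.6,0,0,0,0],[0.6,0,0,0,0],[0.6,0,0,0,0]])

```text
clock: 5.42
tcp_pos: [0.5377, 0.2128, 0.2134]
orientation: [-1.338, 0.981, -0.981]
contact_force: [-0.3, 0.7, 1.1]
grip_width: 0.0002
```

Run:
```python
from st import *
import cv2
st()
for n in ["side","wrist"]:
    cv2.imwrite(f"pics/{n}3.png",r.grab_frame(n)["image"][:,:,::-1])
```

```text
t 5.42 d -12.9 lat 1.0 z 213.4 mm F [-0.3   0.68  1.12] Fu 0.74 w 0.0002 tool x ang err deg 0.07 tip 0.014
```

View pics/wrist3.png

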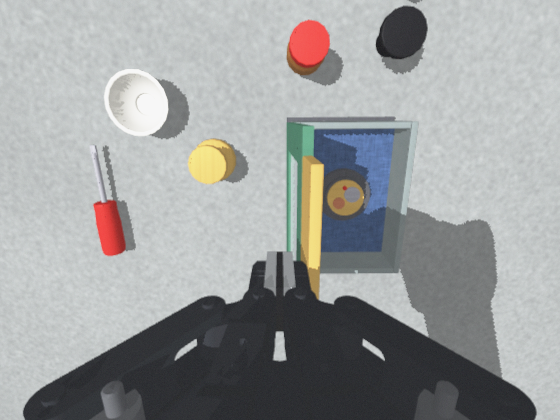

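send_rows(plan=[[0.6,0,0,0,0],[0.6,0,0,0,0],[0.6,0,0,0,0],[0.6,0,0,0,0],[0.6,0,0,0,0],[0.6,0,0,0,0],[0.5,0,0,0,0]])

```text
clock: 6.4
tcp_pos: [0.5503, 0.1729, 0.2133]
orientation: [-1.338, 0.981, -0.982]
contact_force: [-0.3, 0.8, 0.4]
grip_width: 0.0
```

Run:
```python
from st import *
import cv2
st()
for n in ["side","wrist"]:
    cv2.imwrite(f"pics/{n}4.png",r.grab_frame(n)["image"][:,:,::-1])
```

```text
t 6.40 d 28.8 lat 1.0 z 213.3 mm F [-0.25  0.77  0.43] Fu 0.81 w 0.0000 tool x ang err deg 0.01 tip 0.014
```

View pics/wrist4.png

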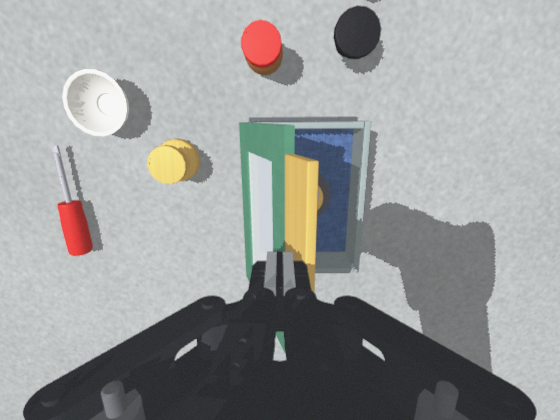

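View pics/side4.png

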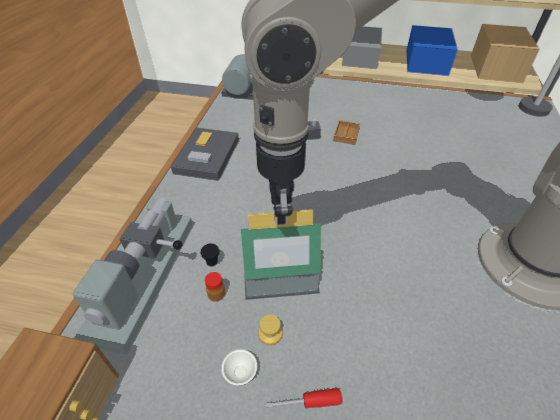

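```bash
cat >> fit.py <<'E'
def theta(fr,px,y=-60,t=0,s=140):
    q=(0.55715,0.14768,1.8757)
    g=np.linspace(-0.02,1.7,1721)
    e=[np.hypot(*(proj(w(cov(s,y,t,h),*q),fr["camera_matrix"],fr["cam_to_world"])-np.array(px))) for h in g]
    i=int(np.argmin(e)); return round(g[i],3),round(e[i],1)
E
python3 - <<'E'
from fit import *
from bench import r
f=r.grab_frame("wrist"); print(theta(f,(317,160)))
E
python3 - <<'E'
import cv2
a=cv2.imread("pics/wrist4.png")[100:320,200:360]; cv2.imwrite("pics/w4z.png",cv2.resize(a,None,fx=3.5,fy=2.7,interpolation=cv2.INTER_CUBIC))
E
```

```text
(np.float64(1.223), np.float64(3.7))
```

View pics/w4z.png

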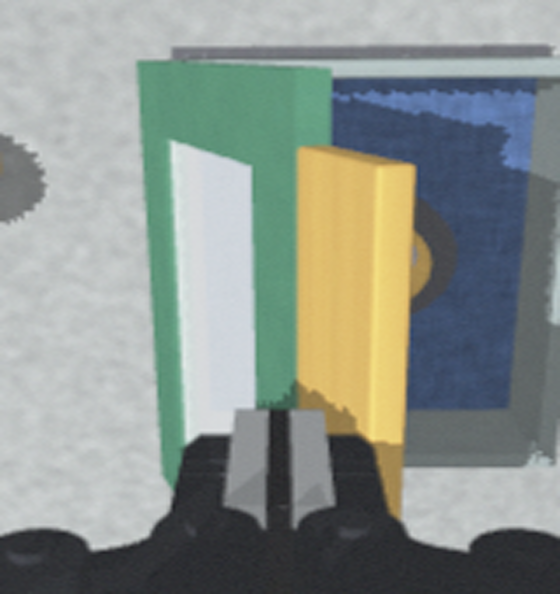

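send_rows(plan=[[0.5,0,0,0,0],[0.5,0,0,0,0],[-0.3,-2.5,0,0,0],[0,-3,0,0,0],[4.2,-0.5,0,0,0],[4.3,0,0,0,0],[0,2.5,0,0,0],[0,3.2,0,0,0],[0,3.2,0,0,0]])

```text
clock: 7.68
tcp_pos: [0.5779, 0.0853, 0.1836]
orientation: [-1.338, 0.981, -0.982]
contact_force: [-0.1, 0.0, -0.2]
grip_width: 0.0004
```

Run:
```python
from st import *
import cv2
st()
for n in ["wrist"]:
    cv2.imwrite(f"pics/{n}5.png",r.grab_frame(n)["image"][:,:,::-1])
```

```text
t 7.67 d 120.8 lat 1.1 z 183.6 mm F [-0.13  0.02 -0.16] Fu 0.05 w 0.0004 tool x ang err deg 0.01 tip 0.014
```

View pics/wrist5.png

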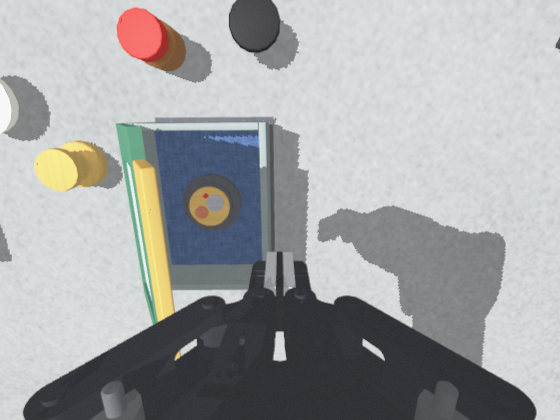

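Run:
```python
from fit import *
import cv2
from bench import r
f=r.grab_frame("wrist"); cv2.imwrite("pics/wrist6.png",f["image"][:,:,::-1]); print(theta(f,(155,163)))
a=cv2.imread("pics/wrist6.png")[100:320,100:320]; cv2.imwrite("pics/w6z.png",cv2.resize(a,None,fx=2.7,fy=2.7))
```

```text
(np.float64(1.022), np.float64(5.5))
```

View pics/w6z.png

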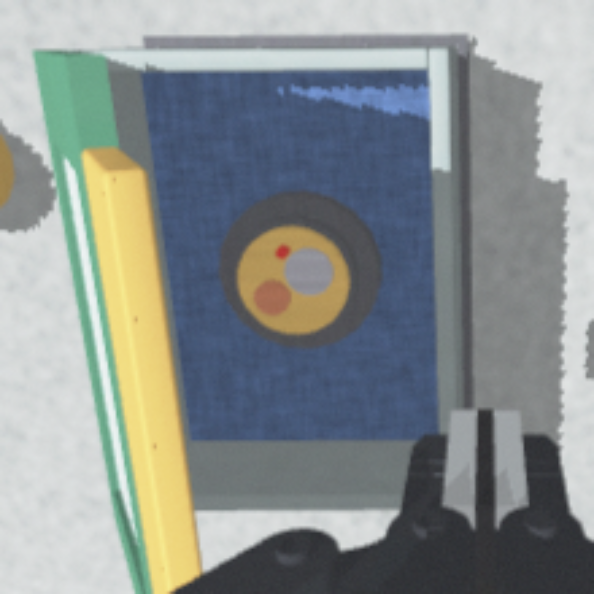

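send_rows(plan=[[-1.3,0,0,0,0],[-1,0,0,0,0],[0,0,0,0,0],[0,0,0,0,0]])

```text
clock: 8.28
tcp_pos: [0.5711, 0.1078, 0.185]
orientation: [-1.338, 0.98, -0.982]
contact_force: [-0.0, -0.7, 0.6]
grip_width: 0.0003
```

Run:
```python
from st import *
import cv2
st()
f=r.grab_frame("wrist"); cv2.imwrite("pics/wrist7.png",f["image"][:,:,::-1])
a=cv2.imread("pics/wrist7.png")[100:320,100:320]; cv2.imwrite("pics/w7z.png",cv2.resize(a,None,fx=2.7,fy=2.7))
```

```text
t 8.28 d 97.3 lat 1.3 z 185.0 mm F [-0.03 -0.66  0.55] Fu -0.62 w 0.0003 tool x ang err deg 0.05 tip 0.014
```

View pics/w7z.png

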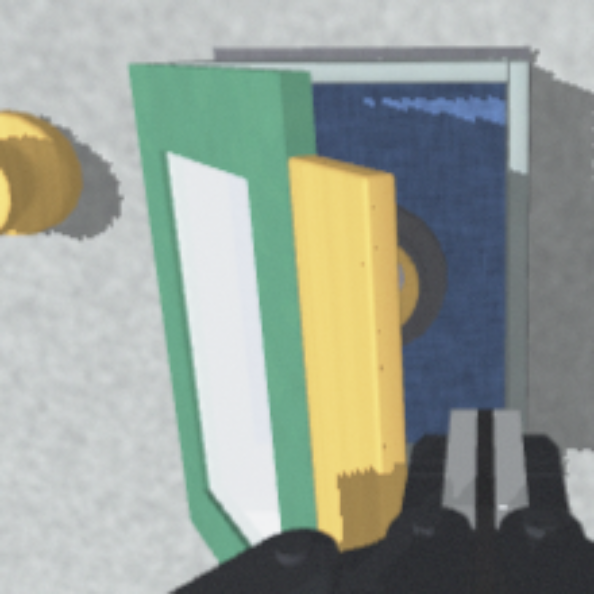

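send_rows(plan=[[0,0,0,0,0],[0,0,0,0,0],[0,0,0,0,0]])

```text
clock: 8.7
tcp_pos: [0.5711, 0.1073, 0.1845]
orientation: [-1.338, 0.981, -0.982]
contact_force: [1.0, -1.3, 0.7]
grip_width: 0.0002
```

```bash
cat > look.py <<'E'
import sys
from st import *
import cv2
st(); n=sys.argv[1]
f=r.grab_frame("wrist"); cv2.imwrite(f"pics/w{n}.png",f["image"][:,:,::-1])
a=f["image"][100:320,100:320,::-1]; cv2.imwrite(f"pics/w{n}z.png",cv2.resize(a,None,fx=2.7,fy=2.7))
E
python3 look.py 8
```

```text
t 8.70 d 97.7 lat 1.2 z 184.5 mm F [ 1.   -1.27  0.72] Fu -1.51 w 0.0002 tool x ang err deg -0.00 tip 0.014
```

View pics/w8z.png

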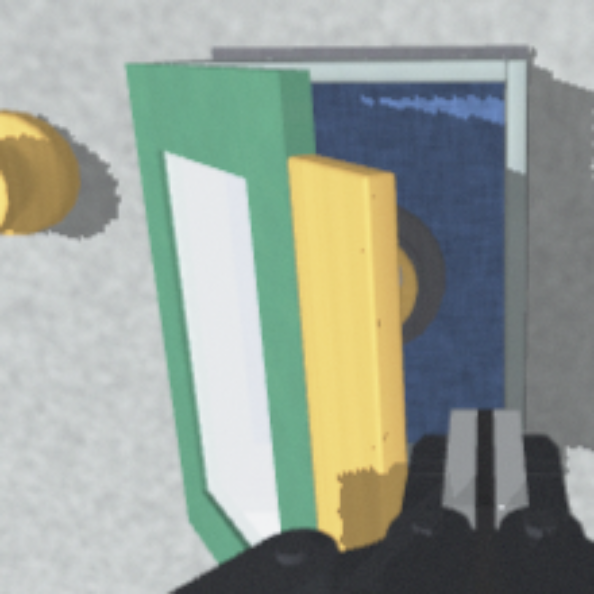

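Run:
```python
from fit import *
from bench import r
f=r.grab_frame("wrist"); print(theta(f,(246.3,164.8)))
```

```text
(np.float64(0.925), np.float64(5.3))
```

send_rows(plan=[[0,0,0,0,0],[0,0,0,0,0],[0,0,0,0,0],[0,0,0,0,0],[0,0,0,0,0]])

```text
clock: 9.43
tcp_pos: [0.5709, 0.1076, 0.1844]
orientation: [-1.338, 0.981, -0.982]
contact_force: [1.2, -0.8, 1.8]
grip_width: -0.0001
```

```bash
python3 look.py 9
```

```text
t 9.43 d 97.4 lat 1.1 z 184.4 mm F [ 1.19 -0.81  1.79] Fu -1.13 w -0.0001 tool x ang err deg 0.02 tip 0.014
```

View pics/w9z.png

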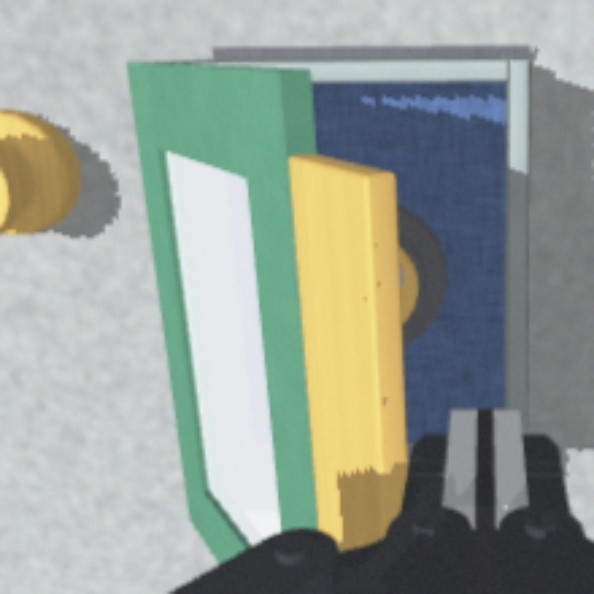

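Run:
```python
import numpy as np
th=np.arange(0.925,0.24,-0.0307)
print(len(th)-1, th[-1])
d=np.round(np.diff(14*np.cos(th)),2); z=np.round(-np.diff(14*np.sin(th)),2)
print([[float(a),float(b)] for a,b in zip(d,z)], d.sum(),z.sum(), 14*(np.cos(th[-1])-np.cos(th[0])))
```

```text
22 0.24960000000000115
[[0.34, 0.26], [0.33, 0.27], [0.32, 0.28], [0.31, 0.29], [0.3, 0.3], [0.29, 0.31], [0.29, 0.32], [0.28, 0.33], [0.26, 0.34], [0.25, 0.35], [0.24, 0.35], [0.23, 0.36], [0.22, 0.37], [0.21, 0.37], [0.2, 0.38], [0.19, 0.39], [0.17, 0.39], [0.16, 0.4], [0.15, 0.4], [0.14, 0.41], [0.13, 0.41], [0.11, 0.41]] 5.12 7.69 5.140473987552429
```

send_rows(plan=[[0.34,0.26,0,0,0],[0.33,0.27,0,0,0],[0.32,0.28,0,0,0],[0.31,0.29,0,0,0],[0.3,0.3,0,0,0],[0.29,0.31,0,0,0],[0.29,0.32,0,0,0],[0.28,0.33,0,0,0],[0.26,0.34,0,0,0],[0.25,0.35,0,0,0],[0.24,0.35,0,0,0]])

```text
clock: 10.85
tcp_pos: [0.5806, 0.0767, 0.1501]
orientation: [-1.338, 0.981, -0.982]
contact_force: [0.3, -1.4, 1.1]
grip_width: 0.0004
```

```bash
python3 look.py 10
```

```text
t 10.85 d 129.8 lat 1.1 z 150.1 mm F [ 0.29 -1.41  1.11] Fu -1.43 w 0.0004 tool x ang err deg 0.02 tip 0.014
```

View pics/w10z.png

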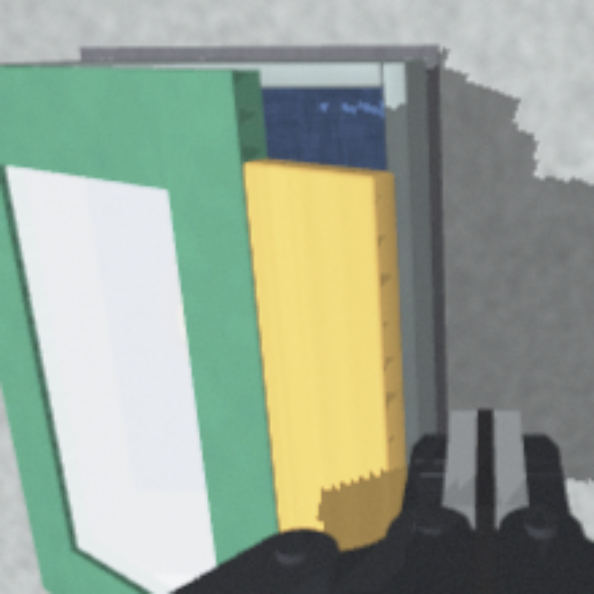

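send_rows(plan=[[0.23,0.36,0,0,0],[0.22,0.37,0,0,0],[0.21,0.37,0,0,0],[0.2,0.38,0,0,0],[0.19,0.39,0,0,0],[0.17,0.39,0,0,0],[0.16,0.4,0,0,0],[0.15,0.4,0,0,0],[0.13,0.4,0,0,0],[0.11,0.35,0,0,0],[0.08,0.3,0,0,0]])

```text
clock: 12.28
tcp_pos: [0.5864, 0.0586, 0.109]
orientation: [-1.338, 0.981, -0.983]
contact_force: [2.4, -6.2, 0.4]
grip_width: 0.0002
```

```bash
python3 look.py 11
```

```text
t 12.28 d 148.7 lat 1.1 z 109.0 mm F [ 2.43 -6.22  0.42] Fu -6.66 w 0.0002 tool x ang err deg -0.00 tip 0.014
```

View pics/w11z.png

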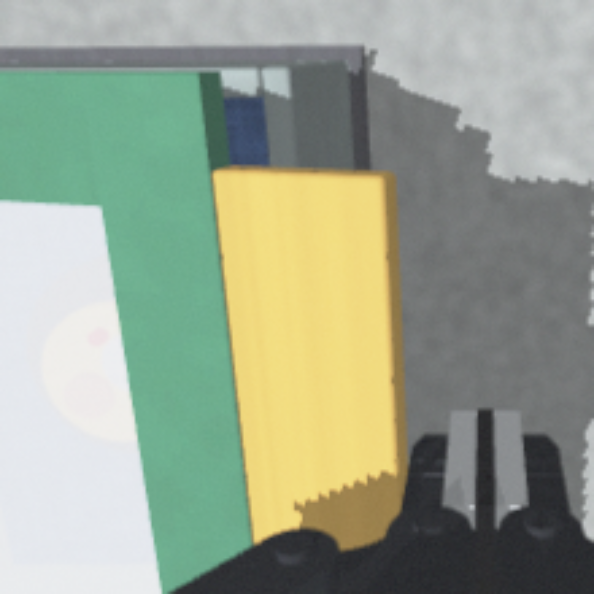

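send_rows(plan=[[0.05,0.12,0,0,0],[0.04,0.12,0,0,0],[0.04,0.12,0,0,0],[0.03,0.12,0,0,0],[0.03,0.12,0,0,0],[0.02,0.12,0,0,0]])

```text
clock: 13.08
tcp_pos: [0.587, 0.0568, 0.1018]
orientation: [-1.338, 0.981, -0.982]
contact_force: [2.2, -5.0, 0.7]
grip_width: 0.0004
```

```bash
python3 look.py 12
```

```text
t 13.07 d 150.6 lat 1.2 z 101.8 mm F [ 2.16 -5.04  0.69] Fu -5.46 w 0.0004 tool x ang err deg 0.00 tip 0.014
```

View pics/w12z.png

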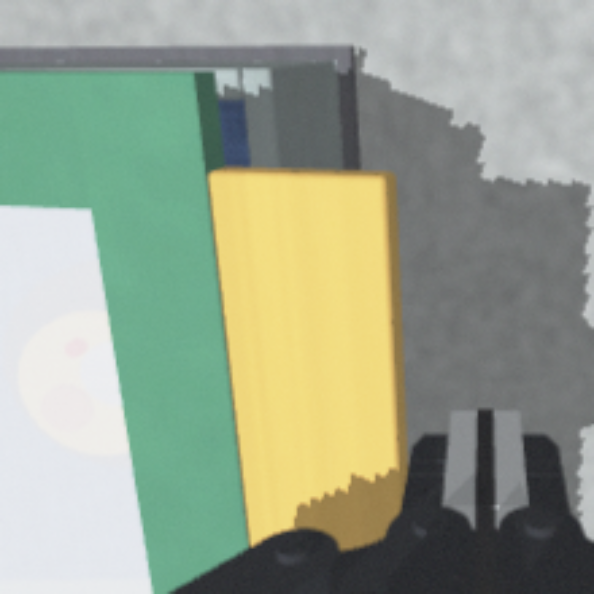

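send_rows(plan=[[0.03,0.12,0,0,0],[0.03,0.12,0,0,0],[0.03,0.12,0,0,0],[0.02,0.12,0,0,0],[0.02,0.12,0,0,0],[0.02,0.12,0,0,0],[0.02,0.12,0,0,0],[0.02,0.12,0,0,0]])

```text
clock: 14.12
tcp_pos: [0.5875, 0.0551, 0.0922]
orientation: [-1.338, 0.981, -0.982]
contact_force: [1.7, -4.5, 0.4]
grip_width: -0.0003
```

```bash
python3 look.py 13
```

```text
t 14.12 d 152.5 lat 1.2 z 92.2 mm F [ 1.66 -4.49  0.43] Fu -4.78 w -0.0003 tool x ang err deg -0.00 tip 0.014
```

View pics/w13z.png

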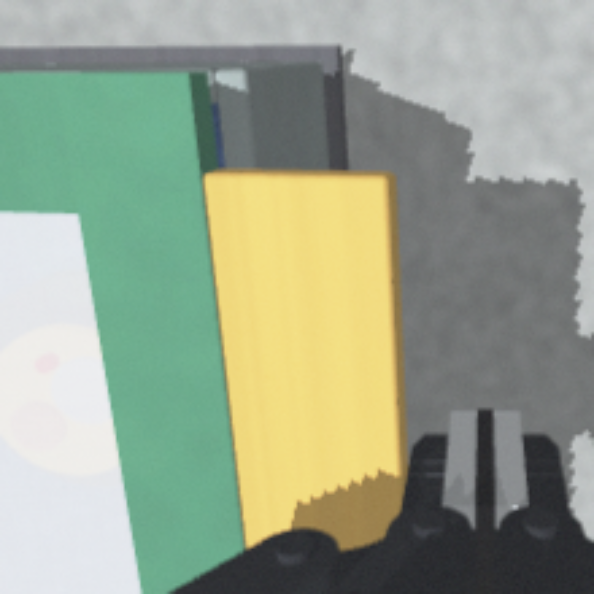

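send_rows(plan=[[0.02,0.12,0,0,0],[0.02,0.12,0,0,0],[0.02,0.12,0,0,0],[0.01,0.12,0,0,0],[0.01,0.12,0,0,0],[0.01,0.12,0,0,0],[0.01,0.12,0,0,0]])

```text
clock: 15.05
tcp_pos: [0.5878, 0.054, 0.0837]
orientation: [-1.338, 0.981, -0.982]
contact_force: [1.8, -5.0, -0.5]
grip_width: -0.0
```

```bash
python3 look.py 14
```

```text
t 15.05 d 153.6 lat 1.2 z 83.7 mm F [ 1.75 -4.97 -0.46] Fu -5.26 w -0.0000 tool x ang err deg -0.00 tip 0.014
```

View pics/w14z.png

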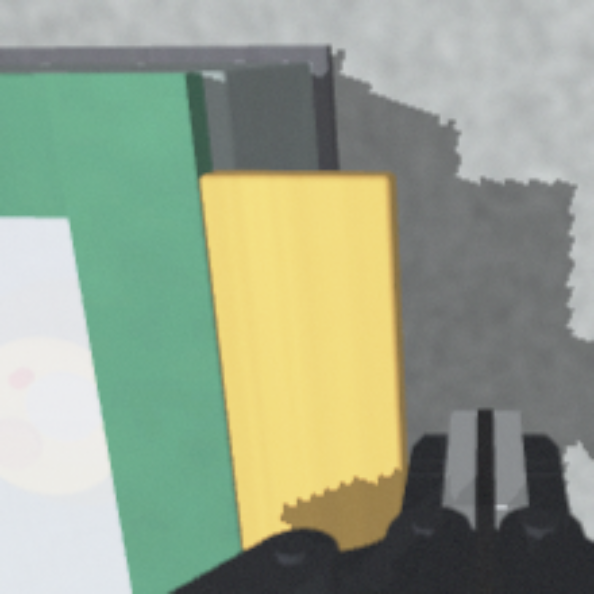

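send_rows(plan=[[0.01,0.1,0,0,0],[0.01,0.1,0,0,0],[0.01,0.1,0,0,0],[0.01,0.1,0,0,0],[0,0.1,0,0,0],[0.01,0.1,0,0,0],[0,0.1,0,0,0],[0,0.1,0,0,0]])

```text
clock: 16.1
tcp_pos: [0.588, 0.0535, 0.0758]
orientation: [-1.338, 0.981, -0.983]
contact_force: [3.0, -6.0, -0.4]
grip_width: 0.0
```

```bash
python3 look.py 15; python3 -c "
from bench import r
import cv2
a=r.grab_frame('side')['image'][:,:,::-1]; cv2.imwrite('pics/side15.png',cv2.resize(a[180:330,200:360],None,fx=4,fy=4,interpolation=cv2.INTER_CUBIC))"
```

```text
t 16.10 d 154.1 lat 1.2 z 75.8 mm F [ 2.96 -5.99 -0.36] Fu -6.60 w 0.0000 tool x ang err deg -0.00 tip 0.014
```

View pics/w15z.png

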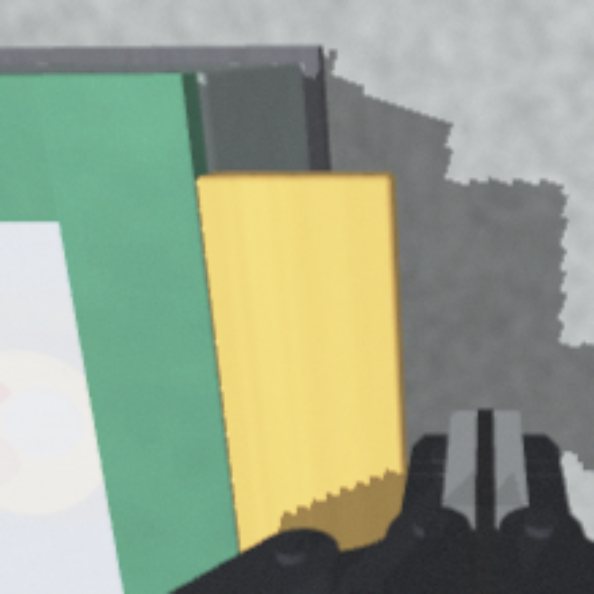

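View pics/side15.png

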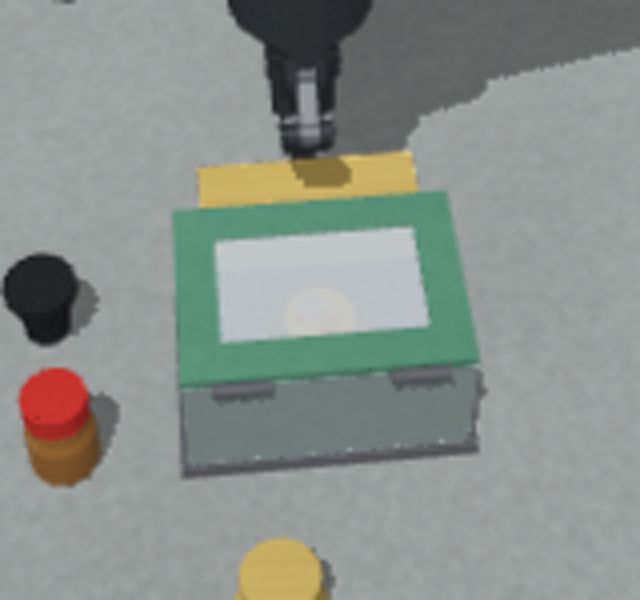

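send_rows(plan=[[0.01,0.06,0,0,0],[0,0.06,0,0,0],[0.01,0.06,0,0,0],[0,0.06,0,0,0],[0.01,0.06,0,0,0],[0,0.06,0,0,0],[0,0.06,0,0,0]])

```text
clock: 17.08
tcp_pos: [0.5881, 0.0533, 0.0715]
orientation: [-1.338, 0.981, -0.982]
contact_force: [2.5, -5.2, -0.9]
grip_width: 0.0
```

```bash
python3 look.py 16
python3 - <<'E'
from fit import *
from bench import r
import cv2
f=r.grab_frame("wrist")
q=(0.55715,0.14768,1.8757)
for h in (0,0.03,0.06,.1): print(h,[ (proj(w(cov(s,-60 if s>110 else -75,6,h),*q),f["camera_matrix"],f["cam_to_world"])).round(1).tolist() for s in (110,140)], )
print(proj(w(np.array([-.055,-.075,.075]),*q),f["camera_matrix"],f["cam_to_world"]))
E
```

```text
t 17.07 d 154.3 lat 1.1 z 71.5 mm F [ 2.47 -5.22 -0.92] Fu -5.72 w 0.0000 tool x ang err deg -0.00 tip 0.014
0 [[164.0, 123.9], [241.8, 162.0]]
0.03 [[160.2, 124.1], [239.9, 163.6]]
0.06 [[155.9, 124.3], [237.5, 165.3]]
0.1 [[149.4, 124.6], [233.5, 167.7]]
[169.91698545 123.4829659 ]
```

View pics/w16z.png

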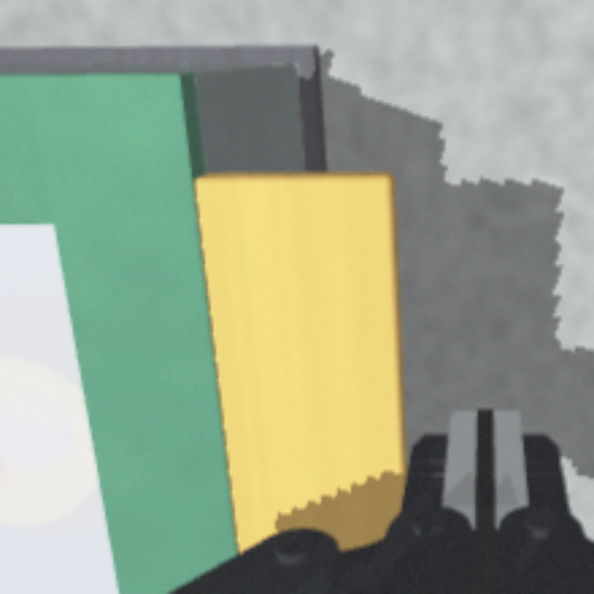

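send_rows(plan=[[0,0.05,0,0,0],[0,0.05,0,0,0],[0,0.05,0,0,0],[0,0.05,0,0,0],[0,0.05,0,0,0],[0,0.05,0,0,0]])

```text
clock: 17.92
tcp_pos: [0.5885, 0.0534, 0.0692]
orientation: [-1.337, 0.981, -0.983]
contact_force: [2.0, -4.7, 4.3]
grip_width: -0.0002
```

```bash
python3 look.py 17
```

```text
t 17.93 d 154.3 lat 1.6 z 69.2 mm F [ 2.04 -4.7   4.29] Fu -5.10 w -0.0002 tool x ang err deg -0.00 tip 0.014
```

View pics/w17z.png

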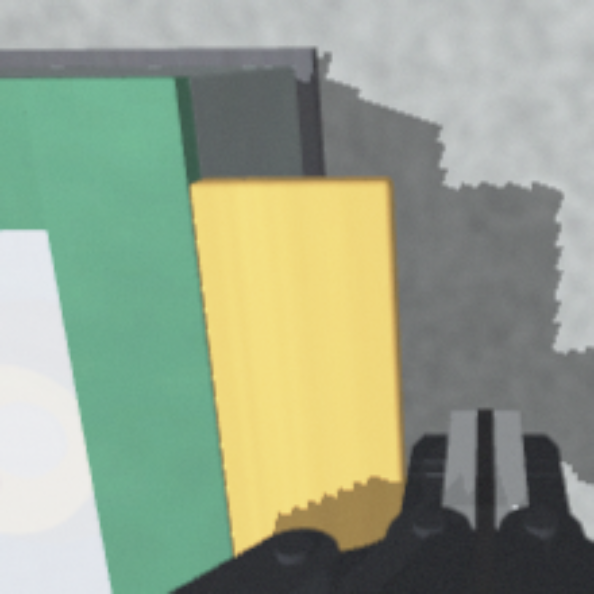

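send_rows(plan=[[0.03,0,0,0,0],[0.03,0,0,0,0],[0.03,0,0,0,0],[0.05,0,0,0,0],[0.1,0,0,0,0],[0.2,0,0,0,0],[0.5,0,0,0,0],[1,0,0,0,0],[1.5,0,0,0,0],[2,0,0,0,0],[2,0,0,0,0]])

```text
clock: 19.35
tcp_pos: [0.6106, -0.0192, 0.0689]
orientation: [-1.338, 0.982, -0.983]
contact_force: [-1.2, -0.1, -0.2]
grip_width: -0.0003
```

```bash
python3 look.py 18
```

```text
t 19.35 d 230.3 lat 0.9 z 68.9 mm F [-1.18 -0.05 -0.22] Fu 0.30 w -0.0003 tool x ang err deg -0.03 tip 0.014
```

View pics/w18.png

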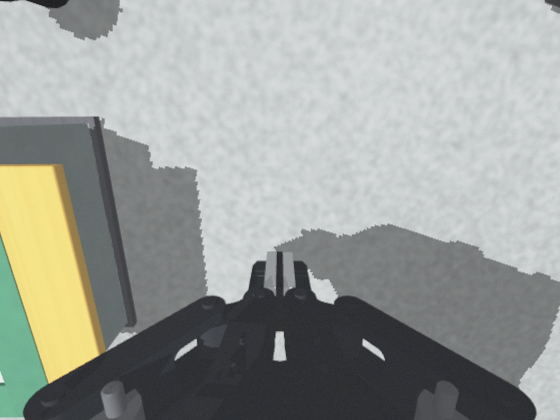

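Clear of the lip. I'll rise and check that the cover is shut.

send_rows(plan=[[1,-2,0,0,0],[1,-3,0,0,0],[0,-3,0,0,0],[0,-3,0,0,0],[0,-2,0,0,0],[0,0,0,0,0],[0,0,0,0,0]])

```text
clock: 20.27
tcp_pos: [0.6156, -0.0364, 0.1978]
orientation: [-1.339, 0.983, -0.981]
contact_force: [-0.4, -0.1, -0.6]
grip_width: -0.0003
```

Run:
```python
from st import *
from fit import *
import cv2
st()
q=(X,Y,A)
tl=[]
for n,(a,b,c,d) in {"side":(190,320,210,350),"scene":(120,230,275,385),"wrist":(0,420,0,560)}.items():
    f=r.grab_frame(n); im=f["image"][:,:,::-1].copy()
    s=4 if n!="wrist" else 1
    z=cv2.resize(im[a:b,c:d],None,fx=s,fy=s,interpolation=cv2.INTER_CUBIC)
    for pt in [cov(140,60,6,0),cov(140,-60,6,0),cov(110,75,6,0),cov(110,-75,6,0)]:
        p=proj(w(pt,*q),f["camera_matrix"],f["cam_to_world"]); print(n,p.round(1))
        cv2.circle(z,(int((p[0]-c)*s),int((p[1]-a)*s)),3,(0,0,255),1)
    cv2.imwrite(f"pics/{n}_end.png",z)
```

```text
t 20.27 d 248.1 lat 0.5 z 197.8 mm F [-0.45 -0.09 -0.57] Fu 0.04 w -0.0003 tool x ang err deg 0.01 tip 0.014
side [303.4 218.6]
side [250.  222.3]
side [312.1 228.1]
side [243.6 233. ]
scene [286.1 189.1]
scene [323.5 202.7]
scene [286.6 181.7]
scene [332.8 198.1]
wrist [164.  268.3]
wrist [146.3 137.8]
wrist [134.7 282.2]
wrist [106.3 118.6]
```

View pics/side_end.png

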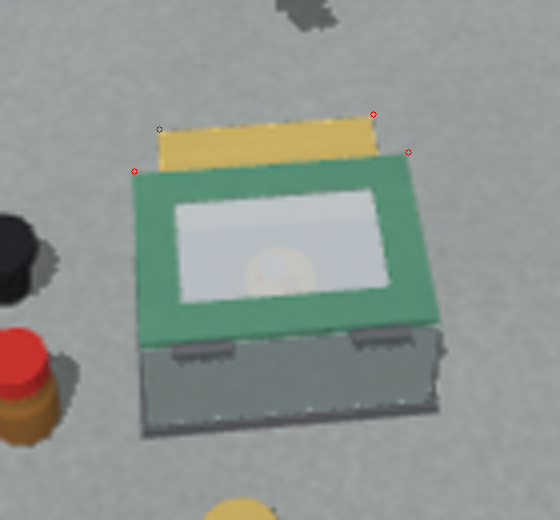

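View pics/scene_end.png

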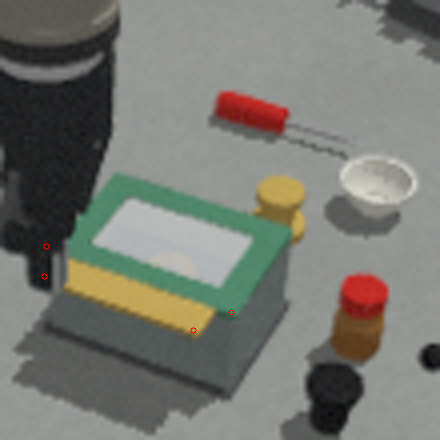

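View pics/wrist_end.png

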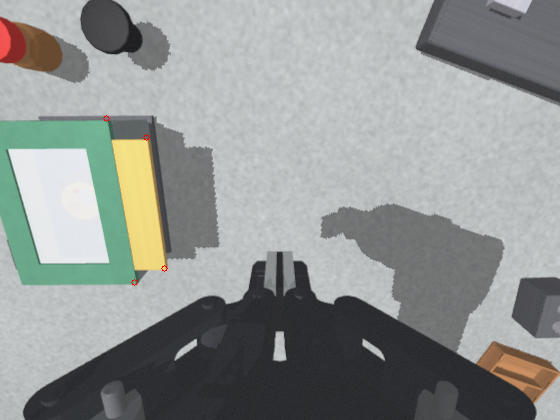

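The cover lies shut: the lip and frame corners match the predicted shut pose to within about 1–2 px in the side and wrist views. The loose items look undisturbed.

```bash
python3 -c "
from bench import r
print(r.hand_in()); print(r.get_obs()['clock'])"
```

```text
the job is handed in; nothing more can be done
None
the job is handed in; nothing more can be done
```

The dust cover is fully shut and the job is handed in, with the arm clear of everything at about 20 s on the clock.

- **Tip:** I pushed the cover from behind with the closed fingertips until it was past about 1.2 rad and falling on its own.
- **Catch:** The brass lip came to rest on the outer back of a finger at about 0.93 rad. It stayed still there for about 1 s, longer than the half second you asked for. Contact force was 1–1.5 N.
- **Lowering:** The finger followed the lip's arc down. The last 30 mm went at about 10 mm/s or slower, until the upward force showed the cover was on the rim. The finger then backed off and rose.

**Final checks:**
- The side and wrist views match the predicted shut position to about 1–2 px; the scene view was partly hidden by the arm and a few pixels off.
- The force reading is back to noise level.
- The loose items look undisturbed and the movement was not touched.

**Higher force than expected:** From roughly 0.27 rad down, the finger pressed on the lip edge with up to about 6.7 N sideways, because my arc was slightly tight. As the cover reached the rim there was also about 4 N of downward drag. Both are below the 15 N limit, but above the roughly 1 N the cover exerts at rest.

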